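# Side-load check of a control module's connector

## Robot

A 6-joint arm with a two-finger parallel gripper is mounted at the origin on the work surface. World frame = base frame: x ahead of the robot, y to its left, z up, the work surface at z = 0. Lengths are in m, angles in rad, forces in N, time in s.
With the tool pointing down it reaches from about 0.225 to 0.875 m from the base axis. Payload 3.4 kg.
Tool frame: the origin (TCP) lies at the very end of the fingers, on their centre line; the grasp point (between the pads) lies 19 mm behind it (manip.hold_point_z is the distance from the TCP to the grasp point, in m); z points along the fingers, x is the direction in which the jaws open and shut, and the axes are right-handed (so a half turn about z gives the same grasp; the last joint's range is limited). The gripper opens to 85 mm and grips with 20 to 120 N. Pads are 22 mm wide; open, the fingers measure 114 mm over their backs; the gripper's body (76 mm by 85 mm) begins 54 mm behind the grasp point. The pads swing forward as they close: fully open they stand 13 mm farther back than shut.
Start: joints at [1.113, 0.276, 1.505, -0, 1.361, -0.121], TCP at [0.19, 0.543, 0.231] pointing down, gripper open.
Joint ranges: [-2.89, 2.89], [-0.75, 2.08], [0.22, 2.7], [-1.18, 4.32], [0.11, 2.71], [-2.7, 2.7]. Speed limits (rad/s): [2.57, 2.57, 3.14, 3.14, 3.14, 3.14].

## Interface

Orientations are given as a unit quaternion [w, x, y, z].
In Python, from rig import manip gives the robot as it stands.
- The arm moves only by the tool apply_moves, never from a script. Its argument "commands" is one flat list of numbers, 6 for each row, row after row: the shift along the tool's x, y, z normalised to -1 to 1, where 1 is 0.03 m, then the turn, a rotation vector about the tool's x, y, z normalised to -1 to 1, where 1 is 0.15 rad. A call has 1 to 20 rows; each row shifts and turns the commanded pose from where the row before left it, along the tool's axes as they then stand; what a row does not reach is not made up. A row lasts 1/10 s, in which the tool goes at most 50 mm and 8.59 degrees, less where a joint would pass 70% of its speed; a pose out of reach is approached as far as the arm can. A call with a number of a shift or a turn outside -1 to 1 is refused whole. A call with a gripper value outside its range is refused whole. "jaw" is the opening, from -1 (shut) to 1 (fully open), set as the call begins (left out, the last holds). The fingers move at their own pace and stop on an object; "newtons" is the grip in N (left out, the last holds). Time passes only in rows, so rows that do not move let the fingers close. It gives the time, the measured TCP pose, the force and the opening at its end, in the units of the state.
- manip.get_state(): the state, without advancing time (a new reading comes with each control period).
- manip.get_image(name): name is "scene" or "top"; returns a dict with "frame" (480x640x3 uint8, red, green, blue), "fx", "fy", "cx", "cy" (pixels), "extrinsics" (4x4, takes a point from camera to world coordinates). Camera axes: x right, y up, looking along -z (the intrinsics and any distortion apply to the point x, -y, -z); pixel columns grow to the right and rows downward; lengths in m; the calibration is good to about 2 mm. A picture is of the moment at which its call begins. There is no depth.
- manip.sign_off(): hands the job in, once; it reports no verdict.
The state is a dict: "clock": time; "qpos": joint angles; "qd": joint speeds; "effort": joint torques, N m; "position": TCP position; "ee_rot": TCP orientation; "contact_force": force on the tool from outside, world axes, zero at the start; "moment": the same for the moment, N m; "width": finger opening in m.
Only numpy, scipy, OpenCV 4.12 (cv2) and the standard library are available. Lean on these libraries where they do the work, as an engineer would, in place of code of your own. Each camera call takes 0.05 s, during which the arm holds its last target. There are 200 camera calls.

## Task

Push the block plug straight down, fully home, into the socket of the control module on the test stand. With it plugged in, draw the module's sprung carriage out towards the robot until its pointer stands in the gap of the index clip, hold it there for two seconds, then ease it slowly back to rest without letting it snap back, and let go, leaving the plug fully seated. Leave the other things on the bench where they are.

Things in the scene. Friction and masses are not known exactly. Their poses are not given: they have to be found in the camera images.
- plug: Grey plastic block plug, loose, 0.16 kg, 86 mm tall, standing on its tongue. Origin: centre of the tongue's underside; z up. Tongue 30 (x) x 56 (y) mm, 28 long, foot stepped in; body 44 (x) x 80 (y) mm, 28 to 50 mm above the origin; on top a grip rib 20 (x) x 64 (y) mm, 50 to 86 mm above the origin: pinch it across its 20 mm. Fits the socket either way round.
- socket (a point): Centre of the mouth of the rectangular hole in the black module's top (85 x 110 mm), 81 mm above the table. Hole 32 (x) x 58 (y) mm, 31 deep, chamfered. Fully home, the plug's body rests on the module and the plug's origin is 28 mm below this point. z up; the carriage draws out along -x, roughly towards the robot; y along the hole's long side. Moves with the carriage.
- carriage (a joint): Draw of the sprung carriage that bears the module (m): 0 at rest on its stop, grows along the socket's -x, at most 0.075. The spring pulls back with 4.5 N at rest plus 150 N per metre; it does not stay out by itself. Draw it by the plug, once plugged in.
- pointer (a point): Tip of the carriage's steel pointer, 3 mm wide, 80 mm to the socket's +y side, 54 mm above the table; moves with the carriage. Axes as the socket.
- index: Dark steel index clip, fixed on the stand's rule at the socket's +y side: two teeth with a 12 mm gap, facing the pointer; 32 mm long in x, 6 mm thick. Origin: its underside, mid-gap in x, 50 mm above the table; axes parallel to the socket's. The pointer stands in the gap when both have the same x along these axes, 30 to 55 mm of draw, different each time.
- round_plug: Round plug of the same grey plastic, 86 mm tall, 58 mm across: not for this module; leave alone. Origin: centre of its underside.
- spare_module: Black control module 150 x 130 x 44 mm lying loose on the bench, leave alone. Origin: centre of its underside.
- scanner: Grey and orange hand scanner lying on the bench, about 190 mm long, 50 mm high, leave alone.
- driver: Screwdriver 170 mm long lying on the bench, leave alone.
- swab_jar: White jar, 54 mm across, 75 mm tall, leave alone. Origin: centre of its underside.
- gauge_block: Steel block 50 x 90 x 30 mm, leave alone. Origin: centre of its underside.
Not all that is in view belongs to the job. What is shaped like the plug but red or turquoise is not meant.

How it is judged:
On the way, in this order (a step that is already met when the one before it is completed fails the run):
1. the block plug is fully home in the module's socket, the carriage still at rest (z of plug in the frame of socket below -0.025 m and horizontal distance between plug and socket below 0.006 m and angle between plug's own z axis and vertical below 0.1 rad and value of joint carriage below 0.012 m), for 0.2 s.
2. with the plug home, the carriage is drawn out and held with its pointer in the gap of the index clip for one second (z of plug in the frame of socket below -0.025 m and horizontal distance between plug and socket below 0.006 m and angle between plug's own z axis and vertical below 0.1 rad and x of pointer in the frame of index between -0.006 and 0.006 m), for 1 s.
At the end, for the whole second after the job is handed in: The block plug is in the socket, at least 25 of its 28 mm deep, within 6 mm of its centre and upright within 0.1 rad, aligned with it, at rest and released; the carriage is back within 5 mm of its rest stop (z of plug in the frame of socket below -0.025 m and horizontal distance between plug and socket below 0.006 m and angle between plug's own z axis and vertical below 0.1 rad and value of joint carriage below 0.005 m and linear speed of plug below 0.02 m/s and angle between the x axis of plug and the x axis of socket, either way round below 0.1 rad); the robot touches nothing.
It fails at once if the carriage snaps back (faster than 0.3 m/s) (velocity of joint carriage below -0.3 m/s).
It fails at once if another thing on the bench (round plug, spare module, scanner, driver, jar, steel block) is shifted by more than 40 mm (distance of any of round_plug, spare_module, scanner, driver, swab_jar, gauge_block from where it was at the start of the episode above 0.04 m).
It also fails if it takes over 54 s, if anything falls off the work surface, if the arm or the gripper's body presses on something with over 40 N, if the wrist force passes 120 N, or if a joint passes its speed limit or range.

## Working session

There is one attempt and no reset: what is moved stays moved. The work goes in short steps, Python scripts to look and compute and a tool call to move; the robot and the scene stay as the last step left them, time stands still between calls to the robot, and variables do not carry over. Pictures are saved under pics/ and viewed, about 8 in all and at most 12, crops included, and the job is handed in when it is done.

Besides the shell and the picture viewer there is one more tool, called after "Call:" as name(argument=value, ...) on one line, values as JSON. apply_moves: Moves the arm, as the interface text tells. Scaled input: -1 to 1 covers 0.03 m each way for a shift and 0.15 rad each way for a turn. Its arguments: {"type":"object","properties":{"commands":{"type":"array"},"jaw":{"type":"number"},"newtons":{"type":"number"}},"required":["commands"]}

```bash
mkdir -p pics; cat > h.py <<'E'
import numpy as np, cv2
from rig import manip
def grab(n,f):
    d=manip.get_image(n); np.savez(f"{f}.npz",**{k:np.asarray(v) for k,v in d.items()})
    cv2.imwrite(f"pics/{f}.png",d["frame"][...,::-1]); return d
def load(f): return np.load(f"{f}.npz")
def ray(d,u,v,z):
    E=d["extrinsics"]; p=np.array([(u-d["cx"])/d["fx"],-(v-d["cy"])/d["fy"],-1.])
    r=E[:3,:3]@p; o=E[:3,3]; return (o+r*(z-o[2])/r[2])
def proj(d,P):
    E=d["extrinsics"]; c=E[:3,:3].T@(np.array(P)-E[:3,3]); return (d["cx"]+d["fx"]*c[0]/-c[2], d["cy"]-d["fy"]*c[1]/-c[2])
E
python3 - <<'E'
from h import *
for n in("top","scene"):
    d=grab(n,n+"0"); print(d["extrinsics"].round(3),d["fx"],d["cx"],d.keys())
print(manip.get_state())
E
```

```text
[[ 0.017  0.985 -0.173  0.277]
 [-1.     0.016 -0.006 -0.068]
 [-0.004  0.173  0.985  1.291]
 [ 0.     0.     0.     1.   ]] 460.3231028781125 321.0385385720372 dict_keys(['frame', 'fx', 'fy', 'cx', 'cy', 'extrinsics'])
[[-0.847 -0.41   0.339  0.886]
 [ 0.532 -0.659  0.532  0.543]
 [ 0.005  0.63   0.776  0.92 ]
 [ 0.     0.     0.     1.   ]] 475.6504005897448 316.20041468036 dict_keys(['frame', 'fx', 'fy', 'cx', 'cy', 'extrinsics'])
{'clock': 0.1, 'qpos': array([ 1.11301408e+00,  2.76498648e-01,  1.50598366e+00,  2.87038728e-06,
        1.36068687e+00, -1.21006469e-01]), 'qd': array([ 1.43551315e-05, -1.19008995e-03, -3.29891339e-03,  1.07790303e-03,
       -2.44343269e-03, -1.40254406e-03]), 'effort': array([ 1.68102059e-03, -4.17702448e+01, -2.46402973e+01, -8.74186935e-05,
        5.81647459e-03,  3.70363989e-05]), 'position': array([0.18981053, 0.5422839 , 0.2305542 ]), 'ee_rot': array([ 3.73912508e-04,  8.15611873e-01,  5.78598869e-01, -6.93939943e-04]), 'contact_force': array([ 0.09611841, -0.11776299,  0.99184453]), 'moment': array([ 0.02500416, -0.01691527, -0.01639792]), 'width': 0.08517158565913503}
```

View pics/top0.png

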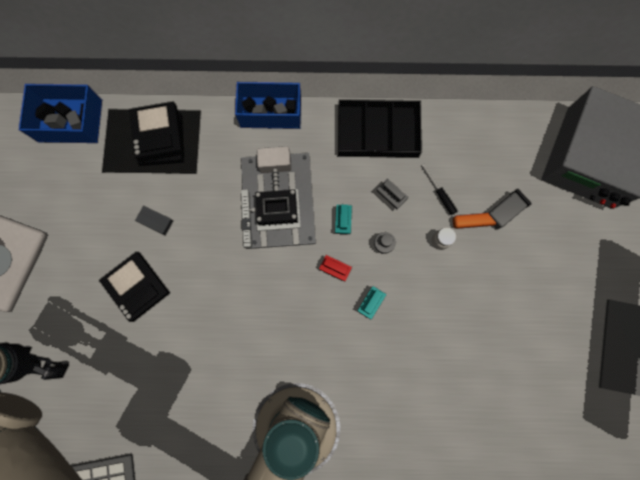

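View pics/scene0.png

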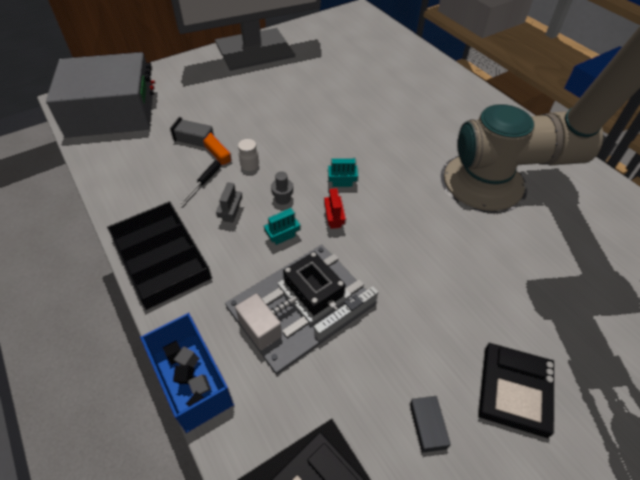

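In the top view, these could be taken for the plug:
- grey block at (391,194)
- round plug at (384,242)
- red block at (335,268)
- turquoise blocks at (343,219) and (372,302)

I choose the grey block at (391,194). The module is at (276,208). I'll check both in one close crop.

```bash
python3 - <<'E'
from h import *
t=cv2.imread("pics/top0.png"); s=cv2.imread("pics/scene0.png")
r=lambda im,x,y,w,h,k: cv2.resize(im[y:y+h,x:x+w],None,fx=k,fy=k,interpolation=cv2.INTER_CUBIC)
a=r(t,232,140,100,115,4); b=r(t,365,170,50,50,4);c=r(s,205,170,45,60,4)
d=np.zeros((590,800,3),np.uint8)
d[:460,:400]=a; d[:200,400:600]=b; d[:240,600:780]=c
e=r(s,265,235,100,85,4)[:340,:400]; d[240:580,400:800]=e
cv2.imwrite("pics/crop0.png",d)
E
```

```text
(no output)
```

View pics/crop0.png

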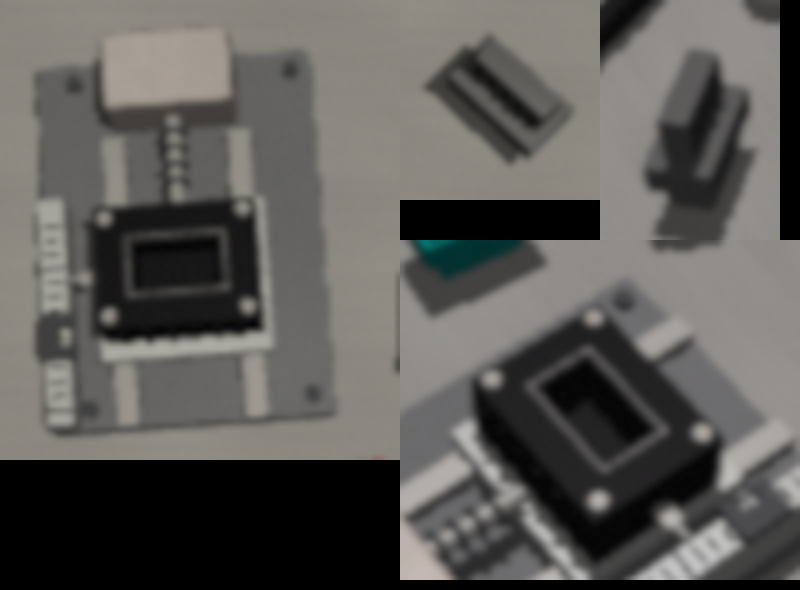

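The crop shows the grey plug with its rib and stepped body at about (391,194) in the top view. The module's four corner screws, the pointer and the dark clip on the +y rule are also visible. Next I'll enlarge the plug and the pointer/clip area to pick pixels.

```bash
python3 - <<'E'
from h import *
t=cv2.imread("pics/top0.png"); s=cv2.imread("pics/scene0.png")
def r(im,x,y,w,h,k):
    o=cv2.resize(im[y:y+h,x:x+w],None,fx=k,fy=k,interpolation=cv2.INTER_CUBIC)
    o=np.clip(o.astype(float)*1.5,0,255).astype(np.uint8)
    for i in range(0,w,5): cv2.putText(o,str(x+i),(i*k,8),0,.3,(0,255,255),1); cv2.line(o,(i*k,10),(i*k,14),(0,255,255),1)
    for i in range(0,h,5): cv2.putText(o,str(y+i),(0,i*k+3),0,.3,(0,255,0),1)
    return o
d=np.zeros((600,800,3),np.uint8)
d[:300,:400]=r(t,372,176,40,30,10)
d[:300,400:]=r(s,212,178,40,30,10)[:300]
d[300:,:400]=r(t,235,185,40,30,10)   
d[300:,400:]=r(s,310,288,50,38,8)[:300]
cv2.imwrite("pics/crop1.png",d)
E
```

```text
(no output)
```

View pics/crop1.png

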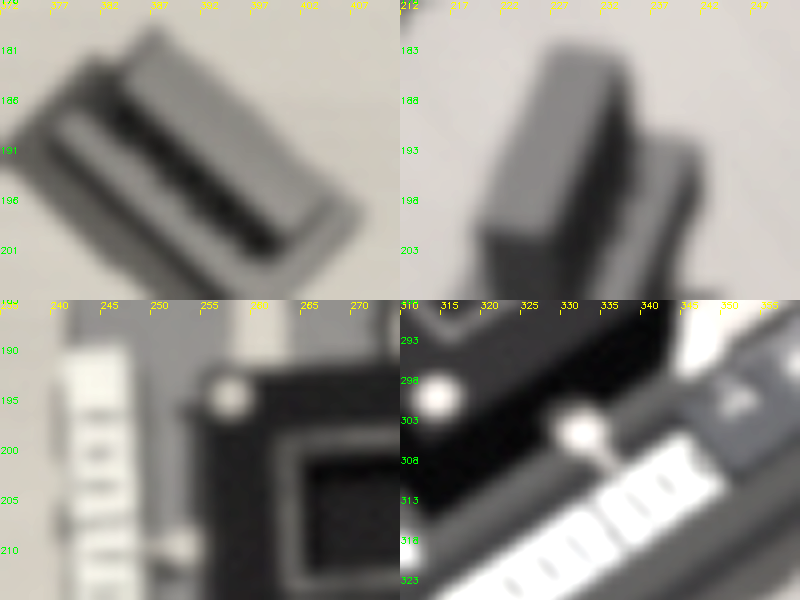

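```bash
cat > m.py <<'E'
from h import *
T=load("top0");S=load("scene0")
def px(c,x,y,k,ox=0,oy=0): return np.array([x+(c[0]-ox+.5)/k-.5,y+(c[1]-oy+.5)/k-.5])
q=[px(c,372,176,10) for c in((154,30),(328,188),(285,238),(118,82))]
P=[ray(T,*p,.086) for p in q]
q2=[px(c,212,178,10,400) for c in((550,50),(625,65),(555,235),(482,230))]
P2=[ray(S,*p,.086) for p in q2]
print("rib top",np.mean(P,0),"scene",np.mean(P2,0))
e=(P[1]-P[0]+P[2]-P[3])/2;print("len",np.linalg.norm(e),"dir",np.degrees(np.arctan2(e[1],e[0])))
e=(P2[3]-P2[0]+P2[2]-P2[1])/2;print("len",np.linalg.norm(e),"dir",np.degrees(np.arctan2(e[1],e[0])))
sc=[px(c,232,140,4) for c in((105,218),(242,207),(249,306),(110,316))]
M=[ray(T,*p,.082) for p in sc]
s2=[px(c,265,235,4,400,240) for c in((490,379),(594,318),(703,433),(598,499))]
M2=[ray(S,*p,.082) for p in s2]
print("sock top",np.mean(M,0),"scene",np.mean(M2,0));print(np.round(M,4));print(np.round(M2,4))
y=(M[0]-M[1]+M[3]-M[2]);print("yaw",np.degrees(np.arctan2(y[1],y[0]))-90)
x=(M[0]-M[3]+M[1]-M[2]);print("yaw",np.degrees(np.arctan2(x[1],x[0])))
h=[px(c,232,140,4) for c in((132,238),(221,232),(226,287),(135,294))]
print("hole frame top",np.mean([ray(T,*p,.081) for p in h],0))
c0=np.mean([np.mean(M,0),np.mean(M2,0)],0)
yaw=np.arctan2(x[1],x[0]);X=np.array([np.cos(yaw),np.sin(yaw)]);Y=np.array([-X[1],X[0]])
for n,u,z in(("ptr tip top",ray(T,*px((76,280),232,140,4),.054),0),("clip gap top",ray(T,*px((62,337),232,140,4),.056),0),("clip gap sc",ray(S,351.9,300.5,.056),0),("ptr sc",ray(S,*px((620,470),310,288,8,400,300),.054),0)):
    v=u[:2]-c0[:2];print(n,u,v@X,v@Y)
w=c0.copy();w[:2]+=.08*Y;w[2]=.054;print("proj tip",proj(T,w),proj(S,w))
E
python3 m.py
```

```text
rib top [ 0.63801005 -0.25489771  0.086     ] scene [ 0.63847386 -0.25046294  0.086     ]
len 0.06305482054387701 dir -133.49878914004086
len 0.05955651627962265 dir 48.448009166100796
sock top [0.58919825 0.06379746 0.082     ] scene [0.58814815 0.06579635 0.082     ]
[[0.6189 0.1134 0.082 ]
 [0.6281 0.0205 0.082 ]
 [0.5591 0.0139 0.082 ]
 [0.5507 0.1073 0.082 ]]
[[0.627  0.0216 0.082 ]
 [0.5586 0.0166 0.082 ]
 [0.5497 0.1101 0.082 ]
 [0.6173 0.1149 0.082 ]]
yaw 5.400291428278507
yaw 5.323532526441075
hole frame top [0.58866776 0.06252923 0.081     ]
ptr tip top [0.58216052 0.13589615 0.054     ] 0.0001119663730078952 0.0713968138188295
clip gap top [0.5413234  0.14343235 0.056     ] -0.03984980530805578 0.08268935238358655
clip gap sc [0.54324087 0.14586278 0.056     ] -0.03771511867948443 0.08493140624075529
ptr sc [0.57997245 0.14500114 0.054     ] -0.0012219114680695753 0.08066554240711073
proj tip (np.float64(247.51923485011622), np.float64(209.8969871529788)) (np.float64(336.4029254451798), np.float64(308.9016625434598))
```

The two views agree within 2 to 4 mm:
- **Plug:** (0.638, -0.2525), with its long axis at about 47.5°.
- **Socket:** (0.5885, 0.0645), yaw 5.4°.
- **Draw:** about 39 mm.

I'll turn the jaws to yaw -42.5° first, then travel.

Call:
apply_moves(commands=[0,0,0,0,0,1,0,0,0,0,0,1,0,0,0,0,0,1,0,0,0,0,0,1,0,0,0,0,0,1,0,0,0,0,0,1,0,0,0,0,0,1,0,0,0,0,0,1,0,0,0,0,0,1,0,0,0,0,0,1,0,0,0,0,0,1,0,0,0,0,0,1,0,0,0,0,0,1,0,0,0,0,0,0.17,0.5,0.16,0,0,0,0,1,0.325,0,0,0,0,1,0.325,0,0,0,0,1,0.325,0,0,0,0,1,0.325,0,0,0,0,1,0.325,0,0,0,0], jaw=0.2, newtons=70)

```text
clock: 2.1
position: [0.2761, 0.3894, 0.2312]
ee_rot: [0.0, 0.933, -0.361, 0.0]
contact_force: [1.0, 0.8, -0.2]
width: 0.0511
```

Call:
apply_moves(commands=[1,0.325,0,0,0,0,1,0.325,0,0,0,0,1,0.325,0,0,0,0,1,0.325,0,0,0,0,1,0.325,0,0,0,0,1,0.325,0,0,0,0,1,0.325,0,0,0,0,1,0.325,0,0,0,0,1,0.325,0,0,0,0,1,0.325,0,0,0,0,1,0.325,0,0,0,0,1,0.325,0,0,0,0,1,0.325,0,0,0,0,1,0.325,0,0,0,0,1,0.325,0,0,0,0,1,0.325,0,0,0,0,0,0,0,0,0,0])

```text
clock: 3.8
position: [0.5254, -0.0516, 0.2309]
ee_rot: [0.001, 0.932, -0.363, 0.001]
contact_force: [-0.1, 0.2, -0.8]
width: 0.0511
```

Call:
apply_moves(commands=[0.912,0.3,0.29,0,0,0,0.912,0.3,0.29,0,0,0,0.912,0.3,0.29,0,0,0,0.912,0.3,0.29,0,0,0,0.912,0.3,0.29,0,0,0,0.912,0.3,0.29,0,0,0,0.912,0.3,0.29,0,0,0,0.912,0.3,0.29,0,0,0,0,0,0,0,0,0,0,0,0,0,0,0])

```text
clock: 4.8
position: [0.6358, -0.2482, 0.161]
ee_rot: [-0.0, 0.932, -0.362, -0.001]
contact_force: [-0.0, 0.6, -0.8]
width: 0.0511
```

```bash
python3 - <<'E'
from h import *
s=manip.get_state();print(s["position"],s["ee_rot"])
T=grab("top","top1");S=grab("scene","scene1")
p=s["position"]
print(proj(T,p),proj(S,p))
r=lambda im,x,y,w,h,k: cv2.resize(im[y:y+h,x:x+w],None,fx=k,fy=k,interpolation=cv2.INTER_CUBIC)
d=np.zeros((480,800,3),np.uint8)
d[:480,:400]=r(T["frame"][...,::-1],355,160,66,80,6)[:480,:396].repeat(1,0) if 0 else cv2.resize(T["frame"][160:240,355:421,::-1],(400,480))
d[:,400:]=cv2.resize(S["frame"][150:230,190:256,::-1],(400,480))
cv2.imwrite("pics/c2.png",d)
E
```

```text
[ 0.63577085 -0.24820058  0.16099164] [-3.63492682e-04  9.32125085e-01 -3.62133939e-01 -1.30546721e-03]
(np.float64(395.49369833563196), np.float64(181.35763995605106)) (np.float64(223.80579058439048), np.float64(169.34925947745566))
```

View pics/c2.png

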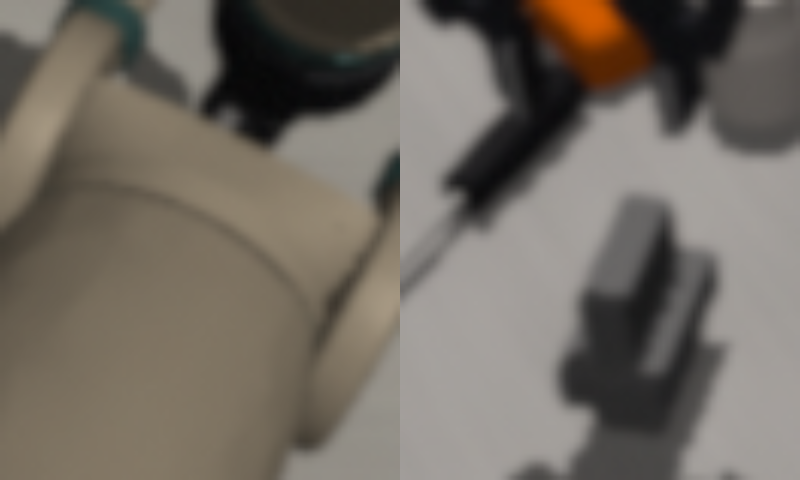

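The fingers sit at about (223,170) in the scene view, as projected, and straddle the rib direction. I'll apply the small correction, descend and close.

Call:
apply_moves(commands=[0.15,0.06,0,0,0,0,0,0,0.57,0,0,0,0,0,0.57,0,0,0,0,0,0.57,0,0,0,0,0,0.57,0,0,0,0,0,0.57,0,0,0,0,0,0.57,0,0,0,0,0,0,0,0,0,0,0,0,0,0,0])

```text
clock: 5.8
position: [0.6392, -0.2524, 0.0597]
ee_rot: [-0.0, 0.932, -0.362, 0.0]
contact_force: [0.5, 0.1, 0.2]
width: 0.0507
```

Call:
apply_moves(commands=[0,0,0,0,0,0,0,0,0,0,0,0,0,0,0,0,0,0,0,0,0,0,0,0,0,0,0,0,0,0,0,0,0,0,0,0], jaw=-1, newtons=70)

```text
clock: 6.4
position: [0.6399, -0.2531, 0.0606]
ee_rot: [0.0, 0.932, -0.362, 0.001]
contact_force: [-0.0, 1.1, 6.4]
width: 0.019
```

Call:
apply_moves(commands=[0,0,0.0,0,0,0,0,0,-0.5,0,0,0,0,0,-0.8,0,0,0,0,0,-0.8,0,0,0,0,0,-0.8,0,0,0,0,0,-0.8,0,0,0,0,0,-0.8,0,0,0,0,0,0,0,0,-0.8,0,0,0,0,0,-0.8,0,0,0,0,0,-0.8,0,0,0,0,0,-0.8,0,0,0,0,0,-0.8,0,0,0,0,0,-0.8,0,0,0,0,0,-0.77,0,0,0,0,0,0])

```text
clock: 7.9
position: [0.6387, -0.2526, 0.1943]
ee_rot: [-0.0, 0.999, 0.047, -0.0]
contact_force: [0.2, -0.4, -2.9]
width: 0.0188
```

Call:
apply_moves(commands=[-0.065,-0.5,0,0,0,0,-0.065,-0.97,0,0,0,0,-0.065,-0.97,0,0,0,0,-0.065,-0.97,0,0,0,0,-0.065,-0.97,0,0,0,0,-0.065,-0.97,0,0,0,0,-0.065,-0.97,0,0,0,0,-0.065,-0.97,0,0,0,0,-0.065,-0.97,0,0,0,0,-0.065,-0.97,0,0,0,0,-0.065,-0.97,0,0,0,0,0,-0.5,0,0,0,0,0,0,0,0,0,0,0,0,0,0,0,0])

```text
clock: 9.3
position: [0.5876, 0.0646, 0.1943]
ee_rot: [0.001, 0.999, 0.047, 0.0]
contact_force: [0.2, -0.2, -1.9]
width: 0.0189
```

```bash
python3 - <<'E'
from h import *
from scipy.spatial.transform import Rotation as R
s=manip.get_state();q=s["ee_rot"];x=R.from_quat([*q[1:],q[0]]).as_matrix()
print(s["clock"],s["position"],np.degrees(np.arctan2(x[1,0],x[0,0])),x[:,2],s["contact_force"],s["moment"],s["width"])
S=grab("scene","scene3");T=grab("top","top3")
d=np.zeros((540,800,3),np.uint8)
d[:,:]=cv2.resize(S["frame"][210:318,240:400,::-1],(800,540),interpolation=cv2.INTER_CUBIC)
cv2.imwrite("pics/c3.png",np.clip(d*1.4,0,255).astype(np.uint8))
E
```

```text
9.3 [0.58755109 0.06456307 0.19426611] 5.402094681491471 [ 3.69256844e-04 -1.01911552e-03 -9.99999413e-01] [ 0.16201306 -0.22522597 -1.86550696] [-0.04700224  0.03982747  0.02444238] 0.018886410272624842
```

View pics/c3.png

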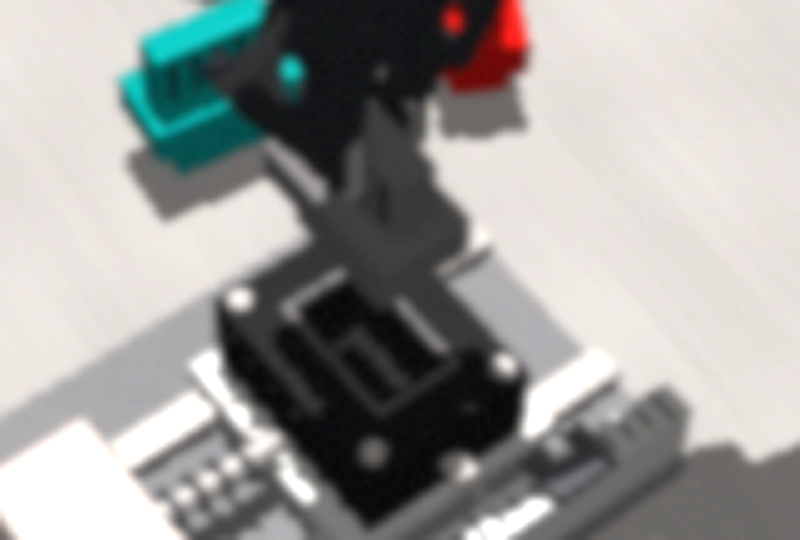

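The scene view shows the plug held square above the hole, body at about (390,240) in the crop. I'll zoom in and mark the expected body corners to find the plug's offset in the grip.

```bash
python3 - <<'E'
from h import *
S=load("scene3")
p=np.array([.58755,.06456]);a=np.radians(5.4);X=np.array([np.cos(a),np.sin(a)]);Y=np.array([-X[1],X[0]])
x0,y0,w,h,k=298,235,44,40,13
o=cv2.resize(np.ascontiguousarray(S["frame"][y0:y0+h,x0:x0+w,::-1]),None,fx=k,fy=k,interpolation=cv2.INTER_CUBIC)
o=np.clip(o*2.2,0,255).astype(np.uint8)
for z,c in((.184,(0,255,0)),(.162,(0,255,255))):
  for i in(-1,1):
    for j in(-1,1):
      u,v=proj(S,[*(p+i*.022*X+j*.04*Y),z]); print(z,i,j,u,v)
      cv2.circle(o,(int((u-x0+.5)*k),int((v-y0+.5)*k)),2,c,-1)
for i in(-1,1):
  for j in(-1,1):
      u,v=proj(S,[*(p+i*.015*X+j*.028*Y),.134]); cv2.circle(o,(int((u-x0+.5)*k),int((v-y0+.5)*k)),2,(255,0,255),-1)
cv2.imwrite("pics/c4.png",o)
E
```

```text
0.184 -1 -1 310.12590243819386 228.24162213145362
0.184 -1 1 335.19600907482413 253.72957179445186
0.184 1 -1 292.31774323094623 238.66129406278037
0.184 1 1 317.07377154726436 265.0947021622876
0.162 -1 -1 310.1800773135181 235.1061913055388
0.162 -1 1 334.7932018375635 260.42042363248316
0.162 1 -1 292.69135401655035 245.46197354001671
0.162 1 1 317.0016544839043 271.69800708616947
```

View pics/c4.png

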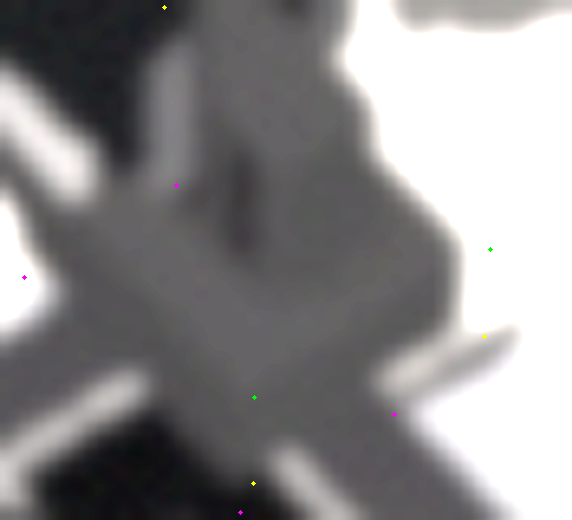

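The corners appear about 3 to 5 mm short of prediction along -Y. I'll shift +3 mm in Y, go down to just above the mouth and compare plug and hole at nearly the same height.

Call:
apply_moves(commands=[0,-0.1,0.34,0,0,0,0,0,0.34,0,0,0,0,0,0.34,0,0,0,0,0,0.34,0,0,0,0,0,0,0,0,0,0,0,0,0,0,0])

```text
clock: 10.0
position: [0.5871, 0.0678, 0.1528]
ee_rot: [-0.0, 0.999, 0.047, -0.0]
contact_force: [0.2, 0.2, -1.1]
width: 0.0188
```

```bash
python3 - <<'E'
from h import *
s=manip.get_state();print(s["clock"],s["position"],s["contact_force"])
S=grab("scene","scene5");p=s["position"][:2]
a=np.radians(5.4);X=np.array([np.cos(a),np.sin(a)]);Y=np.array([-X[1],X[0]])
x0,y0,w,h,k=282,245,60,50,13
o=cv2.resize(np.ascontiguousarray(S["frame"][y0:y0+h,x0:x0+w,::-1]),None,fx=k,fy=k,interpolation=cv2.INTER_CUBIC)
o=np.clip(255*(o/255.)**.6*1.2,0,255).astype(np.uint8)
def dot(P,c):
  u,v=proj(S,P);cv2.circle(o,(int((u-x0+.5)*k),int((v-y0+.5)*k)),2,c,-1)
z=s["position"][2]-.0606
for i in(-1,1):
  for j in(-1,1):
    dot([*(p+i*.022*X+j*.04*Y),z+.05],(0,255,0));dot([*(p+i*.022*X+j*.04*Y),z+.028],(0,255,255));dot([*(p+i*.015*X+j*.028*Y),z],(255,0,255))
    dot([*(np.array([.58815,.0658])+i*.016*X+j*.029*Y),.081],(0,0,255))
cv2.imwrite("pics/c5.png",o)
E
```

```text
10.0 [0.58712821 0.06776857 0.15275945] [ 0.21605417  0.16789516 -1.10686971]
```

View pics/c5.png

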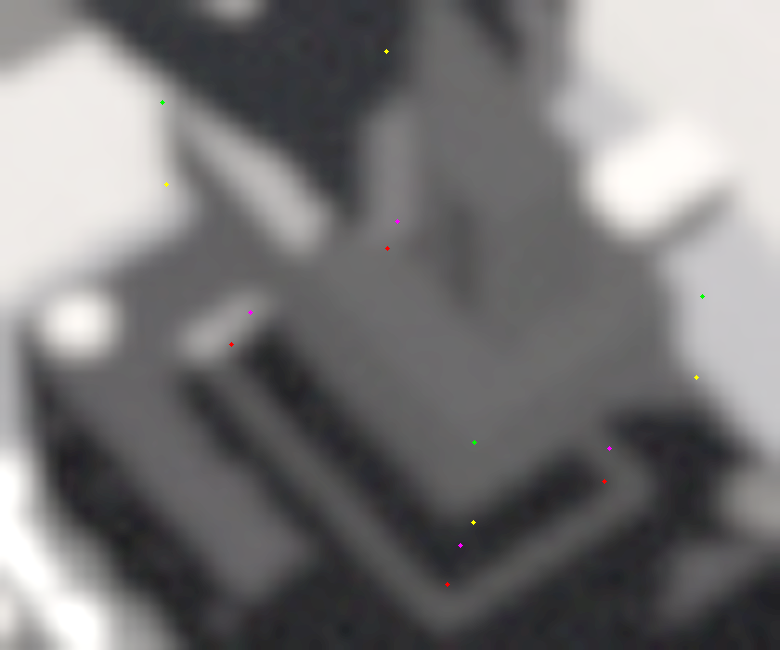

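The red marks match the hole's inner edges. Averaging the body corners puts the plug about 2.8 mm along -Y in the grip, so it is now within about 1 mm of the hole. I'll nudge it and lower gently.

Call:
apply_moves(commands=[0.02,-0.025,0.15,0,0,0,0,0,0.15,0,0,0,0,0,0.1,0,0,0,0,0,0.1,0,0,0,0,0,0.1,0,0,0,0,0,0,0,0,0])

```text
clock: 10.65
position: [0.5876, 0.0686, 0.1348]
ee_rot: [-0.0, 0.999, 0.047, -0.0]
contact_force: [-0.8, -0.1, -1.4]
width: 0.0185
```

Call:
apply_moves(commands=[0,0,0.1,0,0,0,0,0,0.1,0,0,0,0,0,0.1,0,0,0,0,0,0.1,0,0,0,0,0,0,0,0,0])

```text
clock: 11.15
position: [0.5875, 0.0687, 0.1227]
ee_rot: [-0.0, 0.999, 0.047, -0.0]
contact_force: [-0.5, -0.2, -1.3]
width: 0.0188
```

Call:
apply_moves(commands=[0,0,0.1,0,0,0,0,0,0.1,0,0,0,0,0,0.1,0,0,0,0,0,0.05,0,0,0,0,0,0,0,0,0])

```text
clock: 11.65
position: [0.5878, 0.0686, 0.1137]
ee_rot: [0.0, 0.999, 0.047, 0.0]
contact_force: [-0.8, 0.3, 4.0]
width: 0.0187
```

Call:
apply_moves(commands=[0,0,0.06,0,0,0,0,0,0.06,0,0,0,0,0,0.06,0,0,0,0,0,0,0,0,0,0,0,0,0,0,0])

```text
clock: 12.15
position: [0.5878, 0.0686, 0.1135]
ee_rot: [0.0, 0.999, 0.047, 0.002]
contact_force: [-10.3, -0.3, 32.0]
width: 0.0188
```

The plug hits a hard stop at TCP 0.1135, the expected home height. I'll relax the push, then draw slowly.

Call:
apply_moves(commands=[0,0,-0.13,0,0,0,0,0,0,0,0,0,0,0,0,0,0,0,0,0,0,0,0,0])

```text
clock: 12.55
position: [0.5886, 0.0687, 0.1136]
ee_rot: [0.0, 0.999, 0.047, 0.001]
contact_force: [-3.4, 0.2, 13.8]
width: 0.0188
```

Call:
apply_moves(commands=[-0.05,0,0,0,0,0,-0.1,0,0,0,0,0,-0.1,0,0,0,0,0,-0.1,0,0,0,0,0,-0.1,0,0,0,0,0,-0.1,0,0,0,0,0,-0.1,0,0,0,0,0,-0.1,0,0,0,0,0,-0.1,0,0,0,0,0,-0.1,0,0,0,0,0,-0.1,0,0,0,0,0,-0.1,0,0,0,0,0,-0.1,0,0,0,0,0,-0.1,0,0,0,0,0,0,0,0,0,0,0,0,0,0,0,0,0])

```text
clock: 14.15
position: [0.5553, 0.0654, 0.1139]
ee_rot: [-0.0, 0.999, 0.047, 0.009]
contact_force: [8.7, 2.2, 5.5]
width: 0.0187
```

```bash
python3 - <<'E'
from h import *
s=manip.get_state();p=s["position"];print(s["clock"],p,s["contact_force"],s["width"])
a=np.radians(5.4);X=np.array([np.cos(a),np.sin(a)]);print("draw",(np.array([.5878,.0686])-p[:2])@X)
S=grab("scene","scene6");T=grab("top","top6")
def r(im,x,y,w,h,k): return np.clip(255*(cv2.resize(np.ascontiguousarray(im[y:y+h,x:x+w,::-1]),None,fx=k,fy=k,interpolation=cv2.INTER_CUBIC)/255.)**.7*1.2,0,255).astype(np.uint8)
o=np.zeros((520,800,3),np.uint8)
o[:,:520]=r(S["frame"],325,275,40,40,13); o[:,520:]=r(T["frame"],235,195,28,52,10)
cv2.imwrite("pics/c6.png",o)
E
```

```text
14.15 [0.55534592 0.06544746 0.11392127] [8.73251867 2.1834581  5.54413428] 0.018746518113176607
draw 0.03260672481295469
```

View pics/c6.png

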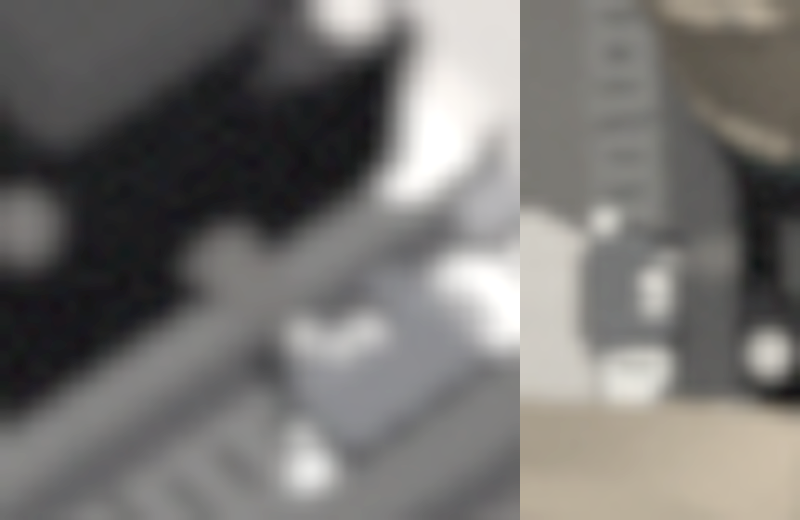

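Pointer and clip are both visible: the pointer is at about (253.5,220) and the clip centre at about (247,224) in the top view. I'll compute the remaining distance.

```bash
python3 - <<'E'
from h import *
T=load("top6");S=load("scene6")
a=np.radians(5.4);X=np.array([np.cos(a),np.sin(a)]);Y=np.array([-X[1],X[0]])
c=np.array([.5887,.0648])
def f(n,d,u,v,z): q=ray(d,u,v,z)[:2]-c; print(n,(q@X).round(4),(q@Y).round(4))
t=lambda x,y:(235+(x-520+.5)/10-.5,195+(y+.5)/10-.5)
s=lambda x,y:(325+(x+.5)/13-.5,275+(y+.5)/13-.5)
f("ptr top",T,*t(705,253),.054)
f("clip top end",T,*t(630,235),.056);f("clip bot end",T,*t(635,350),.056);f("gap top",T,*t(655,287),.053)
f("ptr sc base",S,*s(225,262),.054);f("ptr sc tip",S,*s(265,300),.054);f("gap sc",S,*s(335,338),.053)
f("clip sc L",S,*s(285,380),.056);f("clip sc R",S,*s(430,270),.056)
E
```

```text
ptr top -0.0293 0.0662
clip top end -0.0231 0.0863
clip bot end -0.0554 0.0865
gap top -0.0375 0.0806
ptr sc base -0.0307 0.0603
ptr sc tip -0.0313 0.0698
gap sc -0.0362 0.0818
clip sc L -0.0235 0.0841
clip sc R -0.0554 0.0826
```

Both views put the clip's ends at -0.023 and -0.055, so its centre is at about -0.0394. The pointer is at about -0.031, so I'll draw roughly 7.5 mm more and hold.

Call:
apply_moves(commands=[-0.09,0,0,0,0,0,-0.09,0,0,0,0,0,-0.09,0,0,0,0,0,0,0,0,0,0,0,0,0,0,0,0,0,0,0,0,0,0,0])

```text
clock: 14.85
position: [0.548, 0.0648, 0.114]
ee_rot: [-0.0, 0.999, 0.047, 0.009]
contact_force: [10.1, 3.3, 4.3]
width: 0.0187
```

```bash
python3 - <<'E'
from h import *
s=manip.get_state();p=s["position"];print(s["clock"],p,s["contact_force"],s["width"])
a=np.radians(5.4);X=np.array([np.cos(a),np.sin(a)]);print("draw",(np.array([.5882,.0686])-p[:2])@X)
S=grab("scene","scene7");T=grab("top","top7")
def r(im,x,y,w,h,k): return np.clip(255*(cv2.resize(np.ascontiguousarray(im[y:y+h,x:x+w,::-1]),None,fx=k,fy=k,interpolation=cv2.INTER_CUBIC)/255.)**.7*1.2,0,255).astype(np.uint8)
o=np.zeros((520,800,3),np.uint8)
o[:,:520]=r(S["frame"],325,275,40,40,13); o[:,520:]=r(T["frame"],235,195,28,52,10)
cv2.imwrite("pics/c7.png",o)
E
```

```text
14.85 [0.54804666 0.06480057 0.11399767] [10.05587498  3.28715128  4.3412163 ] 0.018702821849014197
draw 0.0403326925591514
```

View pics/c7.png

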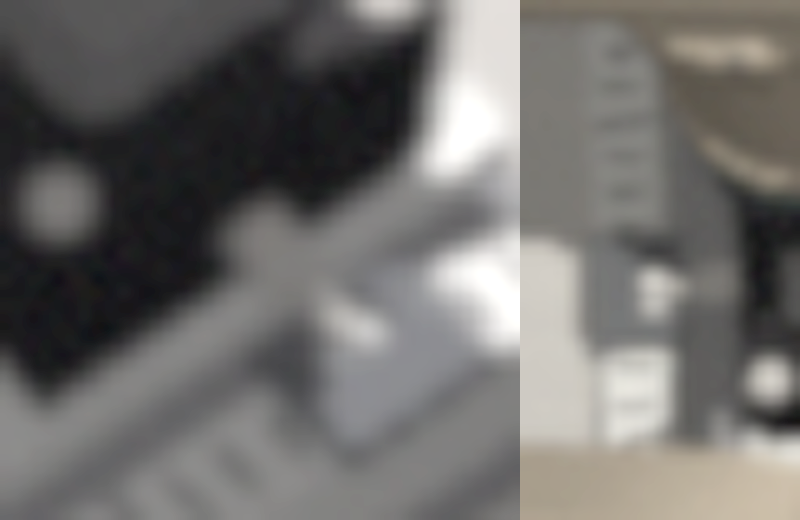

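The pointer now lines up with the gap in both views: at (705,282) against the gap at (655,287) in the top crop. I'll hold it for over 2 s.

Call:
apply_moves(commands=[0,0,0,0,0,0,0,0,0,0,0,0,0,0,0,0,0,0,0,0,0,0,0,0,0,0,0,0,0,0,0,0,0,0,0,0,0,0,0,0,0,0,0,0,0,0,0,0,0,0,0,0,0,0,0,0,0,0,0,0,0,0,0,0,0,0,0,0,0,0,0,0,0,0,0,0,0,0,0,0,0,0,0,0,0,0,0,0,0,0,0,0,0,0,0,0,0,0,0,0,0,0,0,0,0,0,0,0,0,0,0,0,0,0,0,0,0,0,0,0])

```text
clock: 16.95
position: [0.548, 0.0648, 0.114]
ee_rot: [-0.0, 0.999, 0.047, 0.009]
contact_force: [10.1, 1.8, 4.0]
width: 0.0189
```

Call:
apply_moves(commands=[0,0,0,0,0,0,0,0,0,0,0,0,0,0,0,0,0,0,0,0,0,0,0,0,0,0,0,0,0,0])

```text
clock: 17.45
position: [0.5481, 0.0648, 0.1139]
ee_rot: [-0.0, 0.999, 0.047, 0.009]
contact_force: [9.9, 1.9, 3.6]
width: 0.0185
```

```bash
python3 - <<'E'
from h import *
T=load("top7");S=load("scene7")
a=np.radians(5.4);X=np.array([np.cos(a),np.sin(a)]);Y=np.array([-X[1],X[0]])
c=np.array([.5887,.0648])
def f(n,d,u,v,z): q=ray(d,u,v,z)[:2]-c; print(n,(q@X).round(4),(q@Y).round(4))
t=lambda x,y:(235+(x-520+.5)/10-.5,195+(y+.5)/10-.5)
s=lambda x,y:(325+(x+.5)/13-.5,275+(y+.5)/13-.5)
f("ptr top",T,*t(705,282),.054);f("clip",T,*t(630,240),.056);f("clip",T,*t(635,347),.056)
f("ptr sc",S,*s(265,235),.054);f("ptr sc",S,*s(300,270),.054)
print(manip.get_state()["position"])
E
```

```text
ptr top -0.0374 0.0666
clip -0.0245 0.0863
clip -0.0546 0.0864
ptr sc -0.0392 0.0603
ptr sc -0.0395 0.0689
[0.54806142 0.06479237 0.113948  ]
```

The pointer is within about 2 mm of mid-gap and has been held for 2.6 s. Now I'll ease it back.

Call:
apply_moves(commands=[0.08,0,0,0,0,0,0.08,0,0,0,0,0,0.08,0,0,0,0,0,0.08,0,0,0,0,0,0.08,0,0,0,0,0,0.08,0,0,0,0,0,0.08,0,0,0,0,0,0.08,0,0,0,0,0,0.08,0,0,0,0,0,0.08,0,0,0,0,0,0.08,0,0,0,0,0,0.08,0,0,0,0,0,0.08,0,0,0,0,0,0.08,0,0,0,0,0,0.08,0,0,0,0,0,0.08,0,0,0,0,0,0.08,0,0,0,0,0,0.08,0,0,0,0,0,0.08,0,0,0,0,0,0.08,0,0,0,0,0])

```text
clock: 19.45
position: [0.5874, 0.0684, 0.1136]
ee_rot: [0.0, 0.999, 0.047, 0.0]
contact_force: [-8.1, -1.2, 17.5]
width: 0.0189
```

Call:
apply_moves(commands=[0.02,0,0,0,0,0,0,0,0,0,0,0,0,0,0,0,0,0,0,0,0,0,0,0])

```text
clock: 19.85
position: [0.5873, 0.0684, 0.1136]
ee_rot: [0.0, 0.999, 0.047, 0.0]
contact_force: [-5.8, -1.8, 16.6]
width: 0.019
```

The carriage is back on its stop. I'll relax the residual push and release.

Call:
apply_moves(commands=[-0.06,0,-0.07,0,0,0,0,0,0,0,0,0,0,0,0,0,0,0])

```text
clock: 20.15
position: [0.5872, 0.0684, 0.1136]
ee_rot: [0.0, 0.999, 0.047, 0.001]
contact_force: [2.2, -0.5, 3.0]
width: 0.0189
```

Call:
apply_moves(commands=[0,0,0,0,0,0,0,0,0,0,0,0,0,0,0,0,0,0,0,0,0,0,0,0,0,0,0,0,0,0,0,0,0,0,0,0], jaw=0.1)

```text
clock: 20.75
position: [0.5859, 0.0685, 0.1133]
ee_rot: [-0.0, 0.999, 0.047, -0.0]
contact_force: [0.6, -0.5, 0.2]
width: 0.0468
```

Call:
apply_moves(commands=[0,0,-0.3,0,0,0,0,0,-0.5,0,0,0,0,0,-0.8,0,0,0,0,0,-0.8,0,0,0,0,0,-0.8,0,0,0,0,0,-0.8,0,0,0,-0.9,0,0,0,0,0,-0.9,0,0,0,0,0,-0.9,0,0,0,0,0,-0.9,0,0,0,0,0,-0.9,0,0,0,0,0,0,0,0,0,0,0,0,0,0,0,0,0])

```text
clock: 22.05
position: [0.4519, 0.0558, 0.2344]
ee_rot: [0.0, 0.999, 0.047, 0.001]
contact_force: [0.3, 0.5, -0.2]
width: 0.0464
```

```bash
python3 - <<'E'
from h import *
s=manip.get_state();print(s["clock"],s["position"],s["contact_force"],s["width"])
S=grab("scene","scene8");T=grab("top","top8")
o=np.zeros((480,800,3),np.uint8)
o[:,:480]=cv2.resize(np.ascontiguousarray(S["frame"][220:340,260:380,::-1]),(480,480),interpolation=cv2.INTER_CUBIC)
o[:,480:]=cv2.resize(np.ascontiguousarray(T["frame"][140:260,232:312,::-1]),(320,480),interpolation=cv2.INTER_CUBIC)
cv2.imwrite("pics/c8.png",np.clip(o*1.3,0,255).astype(np.uint8))
E
```

```text
22.05 [0.45192699 0.05577214 0.2344348 ] [ 0.2583652   0.48432408 -0.18226231] 0.04644453985903236
```

View pics/c8.png

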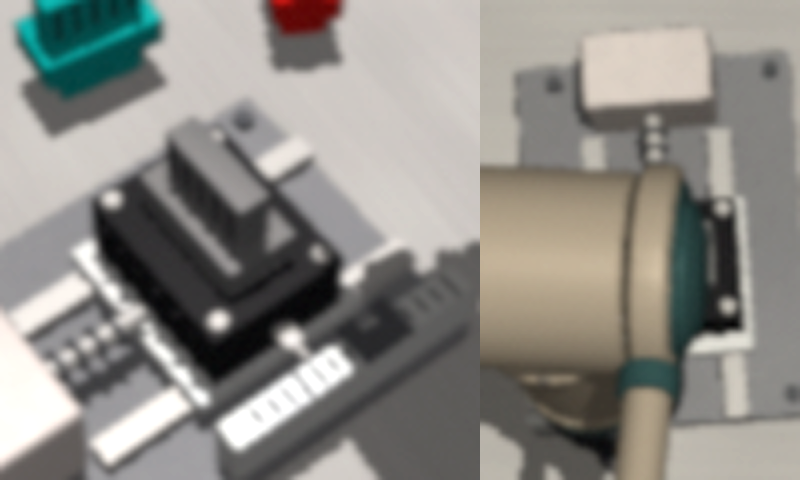

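The plug is seated, its body resting on the module and aligned. The pointer is back at its rest place and the gripper is clear.

```bash
python3 -c "
from rig import manip
print(manip.sign_off())"
```

```text
the job is handed in; nothing more can be done
None
```

I plugged the block plug into the module, drew the carriage out to the index clip and held it, then eased it back to rest, let go and handed the job in at about 22 s. `sign_off` gives no verdict, so the results below are my own checks.

- **Seating:** the plug stopped hard at TCP height 0.1135 m, the expected fully home height. I pushed it to about 32 N there.
- **Draw and hold:** I drew about 40 mm and held for at least 2.6 s. The top view put the pointer about 2 mm from mid-gap, and the scene view put it within 0.5 mm; the limit is ±6 mm.
- **Return:** I eased back at about 24 mm/s. The arm met the rest stop before I opened the jaws.
- **Final picture:** the scene view shows the plug's body flat on the module and aligned with it, the pointer back at its rest place and the gripper clear. Contact force read near zero.

**Disagreements:** the two cameras differed by 2 to 4 mm on the plug and socket positions, so I aligned the insertion from the scene view alone. In the final top view the arm hid the plug, so that last check also rests on the scene view. I didn't measure whether the other bench items moved; nothing suggested the arm touched them.

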